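# Tuck the chute liner strip under the lapped plate and hold it down

### The job

The small chute liner board on the bench needs its aluminium strip fitted. Pull the red knob all the way out so that its bolt no longer bars the way, then slide the strip's flat edge in under the green lapped plate as far as the stop, centred between the red lines, without lifting the plate, and keep pressing the strip firmly flat on the plywood by its upright flange: finish while still holding it pressed down. Leave the knob out and the other things on the bench where they are.

Things in the scene. Friction and masses are not known exactly. Their poses are not given: they have to be found in the camera images.
- liner_board: Fixed grey board, 164 x 190 mm, plywood top 20 mm above the bench. Origin at bench level; x is the way the strip is pushed in (roughly away from the robot), y left, z up; it spans x -86 to +78, y -95 to +95 mm. A green lapped plate lies over its rear, front edge at x = +10 mm. With the strip home, strip and board origins agree in x and y: its flange is then at x = -30 mm.
- deck: Plywood top of the board, same origin and axes, top face at z = 20 mm. The gap between it and the green plate is 8 mm. Under the plate, unseen, a 6 mm high stop lies across at x = +40 mm: the strip goes 30 mm in. Two red lines along x at y = -62 and +62 mm show where the strip's ends belong.
- lap_plate (a joint): Tilt of the green lapped plate (58 x 150 x 4 mm, 0.12 kg, top of its front edge 32 mm above the bench) about its rear hinge, rad: 0 lying down; it lifts freely and falls back by its weight; 0.1 rad raises the front edge by about 6 mm.
- lap_edge (a point): Middle of the lower front edge of the green plate, 28 mm above the bench when it lies down.
- stop_bolt (a joint): Travel of the stop bolt, m: 0 home (bolt end at y = +40 mm of the board, just in front of the plate, 22 to 38 mm above the bench, barring a centred strip), 0.040 fully out (bolt end at y = +80 mm, clear). Stiff slide, about 4 N; stays where it is left.
- knob_grip (a point): Middle of the red pull knob on the board's left side: a lying cylinder 24 mm in diameter, 28 mm long along the board's y, with a 29 mm flange at its outer end; axis 30 mm above the bench. Pulls out along the board's +y and moves with the bolt. A guide block 45 mm high stands on the board, its face 26 mm inward of this point when home.
- liner_strip: Loose aluminium angle strip, about 0.12 kg, 120 mm long (its y). Origin on its underside, z up as it lies. Flat leg 5 mm thick from x = -35 to +40 mm; its free edge at +x is the one to tuck. Upright flange along the -x edge, 10 mm thick (x = -35 to -25 mm), 42 mm high, with a blue grip patch 44 mm long in its middle.
- strip_nose (a point): Middle of the free edge of the strip's flat leg, on the underside (x = +40 mm, z = 0 of the strip).
- strip_grip (a point): Where to grip the strip's flange from above across its 10 mm thickness: the middle of the flange's length, 31 mm above the strip's underside (x = -30 mm).
- mug: White mug, 97 mm tall, a bystander. Origin under its middle.
- glue_bottle: White glue bottle with red nozzle, 42 mm wide, 121 mm tall, a bystander. Origin under its middle.
- screwdriver: Red-handled screwdriver, 201 mm long, a bystander lying down.
- grip_2: Teal tool handle, 170 mm long, a bystander lying down.
- box_cutter: Orange cutter, 158 mm long, a bystander lying down.

How it is judged:
On the way, in this order (a step that is already met when the one before it is completed fails the run):
1. the red knob is pulled fully out (value of joint stop_bolt above 0.033 m), for 0.2 s.
2. the strip's edge is tucked under the plate to the stop, flat on the plywood and centred (x of strip_nose in the frame of liner_board between 0.03 and 0.045 m and y of strip_nose in the frame of liner_board between -0.012 and 0.012 m and z of strip_nose in the frame of liner_board between 0.016 and 0.0235 m and angle between the x axis of liner_strip and the x axis of liner_board, either way round below 0.12 rad), for 0.2 s.
At the end, for the whole second after the job is handed in: Still held and pressed on the plywood with over 4 N (it weighs about 1 N); edge at least 20 mm under the plate, within 12 mm of centre, 0.12 rad of square, flat within 0.05 rad, down on the plywood, at rest; plate lying down (under 0.08 rad); knob out over 33 mm (all of step 2 and value of joint stop_bolt above 0.033 m and angle between liner_strip's own z axis and vertical below 0.05 rad and contact force between liner_strip and deck above 4 N and contact force between the fingers and liner_strip above 1 N and value of joint lap_plate below 0.08 rad and linear speed of liner_strip below 0.02 m/s); the arm keeps its last pose, push and grip.
It fails at once if the lapped plate is lifted by more than about 5 mm at its edge (0.08 rad) (value of joint lap_plate above 0.08 rad).
It fails at once if a bystander is moved by more than 40 mm or knocked over (distance of any of mug, glue_bottle, screwdriver, grip_2, box_cutter from where it was at the start of the episode above 0.04 m or angle between any of mug, glue_bottle's own z axis and vertical above 0.5 rad).
It also fails if it takes over 45 s, if anything falls off the work surface, if the arm or the gripper's body presses on something with over 40 N, if the wrist force passes 120 N, or if a joint passes its speed limit or range.

### The arm

A 7-joint arm with a two-finger parallel gripper is mounted at the origin on a cart in front of the work surface, level with it; the furniture and walls round the work are solid. World frame = base frame: x ahead of the robot, y to its left, z up, the work surface at z = 0. Lengths are in m, angles in rad, forces in N, time in s.
With the tool pointing down it reaches from about 0.425 to 0.95 m from the base axis. Payload 4.7 kg.
Tool frame: the origin (TCP) lies between the finger pads; the fingertips stand tcp_to_tips ahead of it and the grasp point (between the pads) lies 8 mm behind it (tcp_to_tips is the distance from the TCP to the fingertips, in m); z points along the fingers, y is the direction in which the jaws open and shut (so a half turn about z gives the same grasp; the last joint's range is limited). The gripper opens to 85 mm and grips with 20 to 120 N. Pads are 22 mm wide; open, the fingers measure 114 mm over their backs; the gripper's body (76 mm by 85 mm) begins 54 mm behind the grasp point. The pads swing forward as they close: fully open they stand 13 mm farther back than shut.
Start: joints at [-1.247, 0.469, -0.049, 1.532, 0.024, 1.141, -0.082], TCP at [0.233, 0.633, 0.242] pointing down, gripper open.
Joint ranges: [-2.59, 2.59], [-0.33, 1.99], [-1.39, 1.29], [0.1, 2.45], [-1.04, 4.18], [0.21, 1.99], [-2.66, 2.66]. Speed limits (rad/s): [2.57, 2.57, 3.14, 3.14, 3.14, 3.14, 3.14].

### API

Orientations are given as [roll, pitch, yaw] about the fixed x, y, z axes, in that order (R = Rz(yaw) Ry(pitch) Rx(roll)).
In Python, from workcell import read_state, get_image, camera_info, hand_in, tcp_to_tips gives the robot as it stands.
- The arm moves only by the tool drive_tool, never from a script. Its argument "targets" is a list of rows, each an object with "grip": the gripper's target within -1 to 1 (shut at 1, half-way at 0, fully open at -1); "delta_pos": the shift along the tool's x, y, z in units of 0.5 m (1.0 is 0.5 m), a list of three; "rot": the turn, a rotation vector about the tool's x, y, z in units of pi/2 rad (1.0 is pi/2 rad), a list of three. A call has 1 to 20 rows; each row is the pose to reach, as a shift and turn from the pose measured when the call began, along the tool's axes at that moment; what a row does not reach only later rows make up. A row lasts 1/12 s, in which the tool goes at most 41.7 mm and 7.16 degrees, less where a joint would pass 70% of its speed; a pose out of reach is approached as far as the arm can. A call with a number of a shift or a turn outside -1 to 1 is refused whole. A call with a gripper value outside its range is refused whole. The fingers move at their own pace and stop on an object; "newtons" is the grip in N (left out, the last holds). Time passes only in rows, so rows that repeat a pose let the fingers close. It gives the time, the measured TCP pose, the force and the opening at its end, in the units of the state.
- read_state(): the state, without advancing time (a new reading comes with each control period).
- get_image(name): name is "scene" or "side" or "wrist"; returns the picture (384x512x3 uint8, blue, green, red); there is no depth.
- camera_info(name): a dict with "fx", "fy", "cx", "cy" (pixels), "distortion" ([k1, k2, p1, p2, k3] as OpenCV has them; the pictures are not rectified), "pose" (4x4, takes a point from camera to world coordinates); the wrist camera has in their place "hand_eye" (4x4, takes a point from camera to tool coordinates, whose origin is the TCP and whose axes are the flange's). Camera axes: x right, y down, z forward; pixel columns grow to the right and rows downward; lengths in m; the calibration is good to about 2 mm. A picture is of the moment at which its call begins: read the wrist's pose just before it. camera_info takes no time and is no camera call.
- hand_in(): hands the job in, once; it reports no verdict.
The state is a dict: "time": time; "joints": joint angles; "joint_velocities": joint speeds; "joint_torque": joint torques, N m; "tool_pos": TCP position; "tcp_rot": TCP orientation; "force": force on the tool from outside, world axes, zero at the start; "torque": the same for the moment, N m; "grip_width": opening from 0.0 (shut) to 1.0 (fully open).
Only numpy, scipy, OpenCV 4.12 (cv2) and the standard library are available. Lean on these libraries where they do the work, as an engineer would, in place of code of your own. Each camera call takes 0.05 s, during which the arm holds its last target.

## Working session

There is one attempt and no reset: what is moved stays moved. The work goes in short steps, Python scripts to look and compute and a tool call to move; the robot and the scene stay as the last step left them, time stands still between calls to the robot, and variables do not carry over. Pictures are saved under pics/ and viewed, and the job is handed in when it is done.

Besides the shell and the picture viewer there is one more tool, called after ">>>" as a command line: name --argument value ..., lists and objects as JSON in quotes. drive_tool: Moves the arm, as the interface text tells. Its arguments: {"type":"object","properties":{"targets":{"type":"array"},"newtons":{"type":"number"}},"required":["targets"]}

```bash
mkdir -p pics; ls; python3 - <<'E'
from workcell import *
import cv2
s=read_state();print(s)
print(tcp_to_tips)
for n in("scene","side","wrist"):
    cv2.imwrite(f"pics/{n}0.png",get_image(n)); print(n,camera_info(n))
E
```

```text
pics
{'time': 0.0, 'joints': array([-1.24689076,  0.4694697 , -0.04857597,  1.53370184,  0.02406432,
        1.1410068 , -0.08228915]), 'joint_velocities': array([-6.25778444e-04,  4.98330467e-04,  1.23267500e-03,  2.47265025e-04,
       -1.17474933e-05,  8.14110265e-04, -2.23546001e-04]), 'joint_torque': array([-5.40581732e-04, -5.10302675e+01, -4.69530432e-02, -2.37713760e+01,
        1.06480048e-02,  7.61802541e-03, -3.05042072e-06]), 'tool_pos': array([0.23302844, 0.63289281, 0.24123894]), 'tcp_rot': array([-3.13959160e+00,  5.03955061e-05,  2.78879797e+00]), 'force': array([0.43439351, 0.11741302, 0.10973893]), 'torque': array([-0.01544631,  0.02566025,  0.02481082]), 'grip_width': 1.0019235207638049}
0.011
scene {'fx': 382.78893434629043, 'fy': 382.78893434629043, 'cx': 255.03084342758675, 'cy': 194.9335922481549, 'distortion': array([0.03326569, 0.        , 0.        , 0.        , 0.        ]), 'pose': array([[ 0.61087209, -0.40596589,  0.67972566, -0.39788827],
       [-0.79171166, -0.30749202,  0.52786486, -0.7885633 ],
       [-0.00528491, -0.86060465, -0.50924622,  0.75463
[... 364 characters left out ...]
.83007936,  1.35927588],
       [-0.01984394, -0.83997499, -0.54226214,  0.99455886],
       [ 0.        ,  0.        ,  0.        ,  1.        ]])}
wrist {'fx': 282.04909229468365, 'fy': 282.04909229468365, 'cx': 256.4751889002745, 'cy': 197.20538765898925, 'distortion': array([-0.03306357,  0.        ,  0.        ,  0.        ,  0.        ]), 'hand_eye': array([[-7.20145933e-04, -9.58653210e-01, -2.84576009e-01,
         7.25979824e-02],
       [ 9.99999691e-01, -6.00871167e-04, -5.06432846e-04,
         1.13903539e-03],
       [ 3.14499954e-04, -2.84576286e-01,  9.58653346e-01,
        -1.32401228e-01],
       [ 0.00000000e+00,  0.00000000e+00,  0.00000000e+00,
         1.00000000e+00]])}
```

View pics/scene0.png

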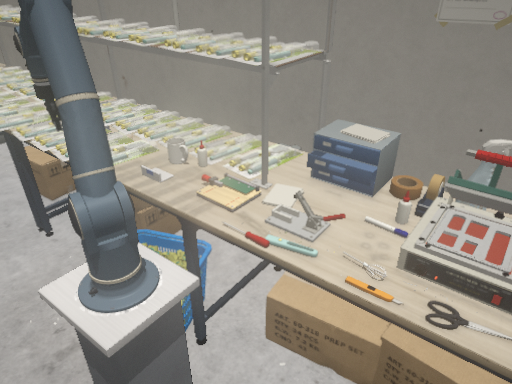

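View pics/side0.png

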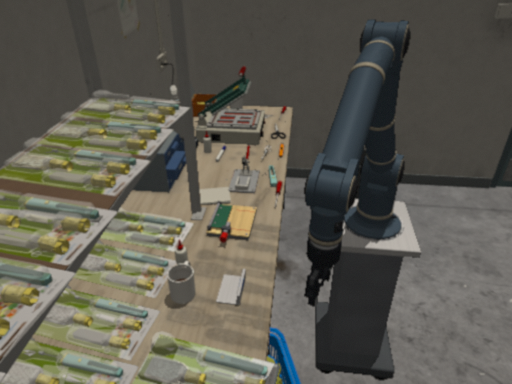

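View pics/wrist0.png

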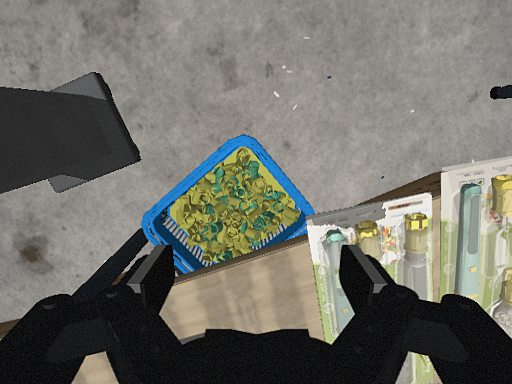

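```bash
cat > h.py <<'E'
from workcell import *
import numpy as np, cv2
from scipy.spatial.transform import Rotation as R
def K(i): return np.array([[i['fx'],0,i['cx']],[0,i['fy'],i['cy']],[0,0,1]])
def T_tool(s):
    T=np.eye(4);T[:3,:3]=R.from_euler('xyz',s['tcp_rot']).as_matrix();T[:3,3]=s['tool_pos'];return T
def pose(n,s=None):
    i=camera_info(n)
    return i['pose'] if n!='wrist' else T_tool(s or read_state())@i['hand_eye']
def px2w(n,uv,z,T=None):
    i=camera_info(n);T=pose(n) if T is None else T
    p=cv2.undistortPoints(np.array(uv,float).reshape(-1,1,2),K(i),i['distortion']).reshape(-1,2)
    d=np.c_[p,np.ones(len(p))]@T[:3,:3].T
    z=np.broadcast_to(z,len(p))
    return T[:3,3]+d*((z-T[2,3])/d[:,2])[:,None]
def w2px(n,P,T=None):
    i=camera_info(n);T=pose(n) if T is None else T
    W=np.linalg.inv(T);r=cv2.Rodrigues(W[:3,:3])[0]
    return cv2.projectPoints(np.array(P,float).reshape(-1,1,3),r,W[:3,3],K(i),i['distortion'])[0].reshape(-1,2)
def move(pos,rpy=None,s=None):
    """delta in tool units to reach pos / orientation"""
    s=s or read_state();T=T_tool(s)
    d=T[:3,:3].T@(np.array(pos)-T[:3,3])/0.5
    o=np.zeros(3)
    if rpy is not None: o=R.from_matrix(T[:3,:3].T@R.from_euler('xyz',rpy).as_matrix()).as_rotvec()/(np.pi/2)
    return d.round(4),o.round(4)
def crop(im,x0,y0,x1,y1,k,name):
    cv2.imwrite(name,cv2.resize(im[y0:y1,x0:x1],None,fx=k,fy=k,interpolation=cv2.INTER_CUBIC))
E
python3 - <<'E'
from h import *
a=cv2.imread('pics/scene0.png');b=cv2.imread('pics/side0.png')
crop(a,120,130,320,260,4,'pics/scene0c.png');crop(b,150,170,300,320,4,'pics/side0c.png')
print(px2w('side',[(232,222),(231,287)],0.02)); print(px2w('scene',[(230,190),(157,173)],0.02))
E
```

```text
[[0.53692778 0.09335435 0.02      ]
 [0.48502527 0.43190923 0.02      ]]
[[0.55398015 0.07265521 0.02      ]
 [0.47792427 0.40898554 0.02      ]]
```

View pics/scene0c.png

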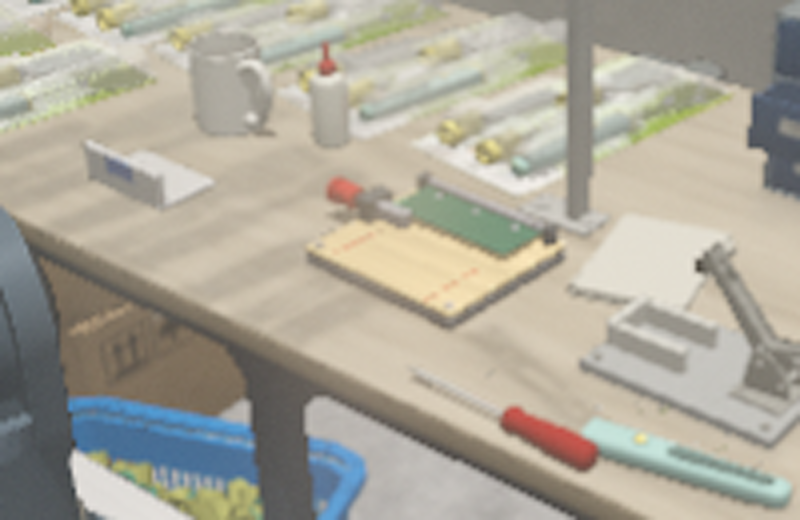

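View pics/side0c.png

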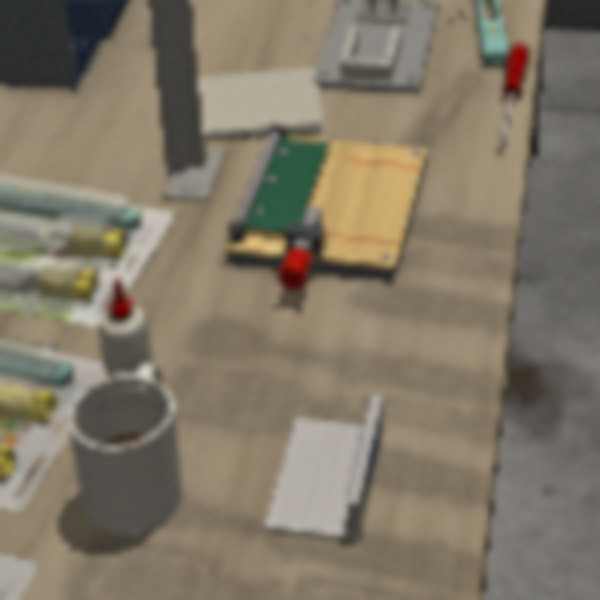

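```bash
python3 - <<'E'
from h import *
print(move([0.5,0.28,0.33],[np.pi,0,np.pi/2]))
print(px2w('side',[(181,300),(182,262)],0.0))
E
```

```text
(array([-0.7449, -0.4784, -0.1763]), array([-8.000e-04,  6.000e-04,  7.754e-01]))
[[6.36501147e-01 4.86598480e-01 0.00000000e+00]
 [6.79219110e-01 3.16608574e-01 1.11022302e-16]]
```

>>> drive_tool --targets '[{"grip": -1, "delta_pos": [-0.74, -0.48, -0.176], "rot": [-0.0008, 0.0006, 0.7754]}, {"grip": -1, "delta_pos": [-0.74, -0.48, -0.176], "rot": [-0.0008, 0.0006, 0.7754]}, {"grip": -1, "delta_pos": [-0.74, -0.48, -0.176], "rot": [-0.0008, 0.0006, 0.7754]}, {"grip": -1, "delta_pos": [-0.74, -0.48, -0.176], "rot": [-0.0008, 0.0006, 0.7754]}, {"grip": -1, "delta_pos": [-0.74, -0.48, -0.176], "rot": [-0.0008, 0.0006, 0.7754]}, {"grip": -1, "delta_pos": [-0.74, -0.48, -0.176], "rot": [-0.0008, 0.0006, 0.7754]}, {"grip": -1, "delta_pos": [-0.74, -0.48, -0.176], "rot": [-0.0008, 0.0006, 0.7754]}, {"grip": -1, "delta_pos": [-0.74, -0.48, -0.176], "rot": [-0.0008, 0.0006, 0.7754]}, {"grip": -1, "delta_pos": [-0.74, -0.48, -0.176], "rot": [-0.0008, 0.0006, 0.7754]}, {"grip": -1, "delta_pos": [-0.74, -0.48, -0.176], "rot": [-0.0008, 0.0006, 0.7754]}, {"grip": -1, "delta_pos": [-0.74, -0.48, -0.176], "rot": [-0.0008, 0.0006, 0.7754]}, {"grip": -1, "delta_pos": [-0.74, -0.48, -0.176], "rot": [-0.0008, 0.0006, 0.7754]}, {"grip": -1, "delta_pos": [-0.74, -0.48, -0.176], "rot": [-0.0008, 0.0006, 0.7754]}, {"grip": -1, "delta_pos": [-0.74, -0.48, -0.176], "rot": [-0.0008, 0.0006, 0.7754]}, {"grip": -1, "delta_pos": [-0.74, -0.48, -0.176], "rot": [-0.0008, 0.0006, 0.7754]}]'

```text
time: 1.4
tool_pos: [0.4961, 0.2817, 0.3292]
tcp_rot: [-3.14, 0.0, 1.574]
force: [0.2, 0.2, 0.5]
grip_width: 1.0
```

```bash
python3 - <<'E'
from h import *
s=read_state();print(s['time'],s['tool_pos'],s['tcp_rot'],s['joints'],s['joint_velocities'].round(3))
im=get_image('wrist');cv2.imwrite('pics/w1.png',im)
cv2.imwrite('pics/w1b.png',cv2.resize(im,None,fx=1.56,fy=1.56))
E
```

```text
1.4 [0.49613464 0.28170905 0.3292324 ] [-3.14012287e+00  4.23823760e-05  1.57392829e+00] [-0.8663007   0.23427483  0.34003803  1.68607958 -0.08280112  1.23656342
 -0.50442742] [-0.01   0.001 -0.002 -0.001  0.003 -0.    -0.   ]
```

View pics/w1b.png

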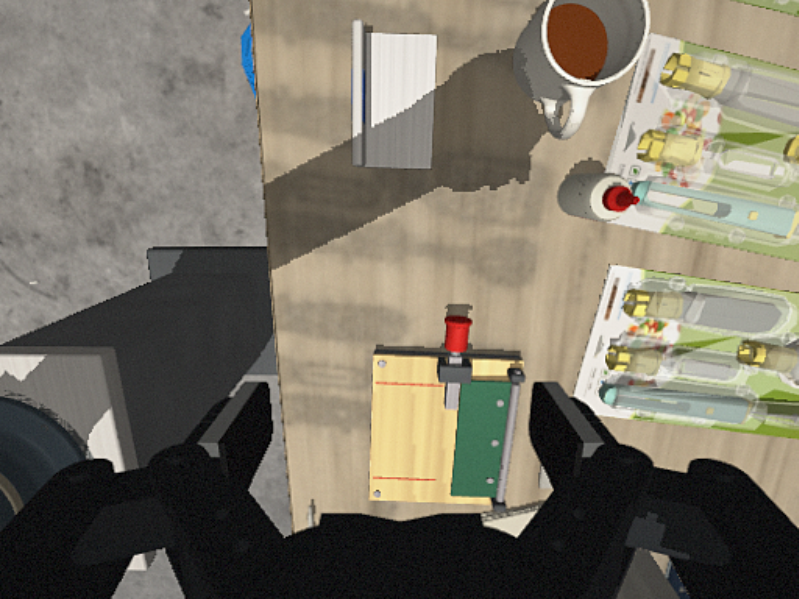

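```bash
python3 - <<'E'
from h import *
im=cv2.imread('pics/w1.png')
crop(im,230,190,350,330,5,'pics/w1c.png' ); crop(im,215,5,295,115,5,'pics/w1s.png')
E
```

```text
(no output)
```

View pics/w1c.png

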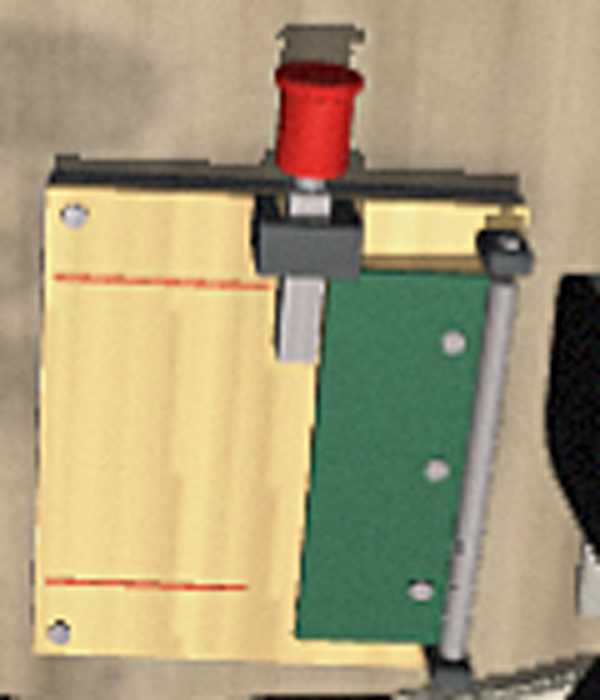

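View pics/w1s.png

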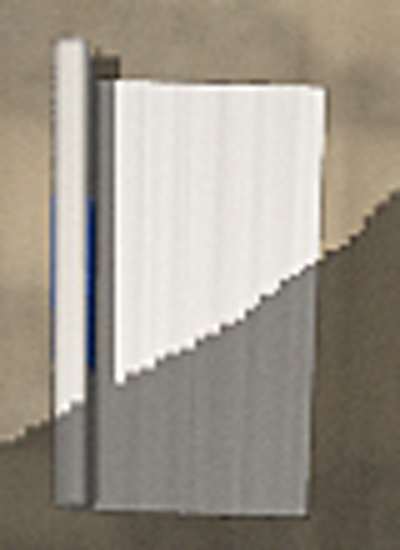

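```bash
cat > fit.py <<'E'
from h import *
from scipy.optimize import least_squares
def fit(T,obj,px,g,z0=0):
    obj=np.array(obj)/1000.;px=np.array(px,float)
    def W(p):
        c,s=np.cos(p[2]),np.sin(p[2])
        return np.c_[p[0]+c*obj[:,0]-s*obj[:,1],p[1]+s*obj[:,0]+c*obj[:,1],obj[:,2]+z0]
    r=least_squares(lambda p:(w2px('wrist',W(p),T)-px).ravel(),g,x_scale=[.01,.01,.02],loss='soft_l1')
    return r.x,(w2px('wrist',W(r.x),T)-px).round(2)
E
cat > m1.py <<'E'
from fit import *
s=dict(tool_pos=np.array([0.49613464,0.28170905,0.3292324]),tcp_rot=np.array([-3.14012287e+00,4.23823760e-05,1.57392829]))
T=pose('wrist',s)
o=lambda l,x,y,k=5:[(x+(u+.5)/k-.5,y+(v+.5)/k-.5) for u,v in l]
b,e=fit(T,[(-86,95,20),(-86,-95,20),(78,95,20),(10,75,32),(10,-75,32)],o([(48,188),(35,653),(527,210),(333,270),(297,637)],230,190),[.52,.09,0]);print(b,e.tolist())
q,e=fit(T,[(-35,60,42),(-25,60,42),(-35,-60,42),(-25,-60,42),(40,60,5),(40,-60,5)],o([(54,40),(87,40),(54,505),(88,507),(325,88),(308,515)],215,5),[.48,.4,0]);print(q,e.tolist())
def inb(P): 
    c,s=np.cos(b[2]),np.sin(b[2]);d=P[:,:2]-b[:2];return (np.c_[c*d[:,0]+s*d[:,1],-s*d[:,0]+c*d[:,1]]*1000).round(1)
print('lines',inb(px2w('wrist',o([(55,277),(268,287),(45,580),(247,588)],230,190),.02,T)))
k=px2w('wrist',o([(316,128),(318,80),(313,170)],230,190),.042,T);print('knob top',k,inb(k))
print('bolt end',inb(px2w('wrist',o([(280,360),(315,360)],230,190),.038,T)))
E
python3 m1.py
```

```text
[ 0.54899059  0.07270058 -0.04181072] [[-0.02, 0.03], [-0.01, 0.09], [0.74, -0.46], [-0.37, -0.16], [-0.23, 0.77]]
[ 0.48763935  0.42430234 -0.02032216] [[-0.56, -0.85], [0.44, -0.7], [-0.11, 0.92], [0.12, 0.68], [0.03, -0.32], [0.07, 0.65]]
lines [[-82.7  62.1]
 [ -9.1  61.6]
 [-83.  -61.8]
 [ -8.  -62. ]]
knob top [[0.55365869 0.20110247 0.042     ]
 [0.55365555 0.21709267 0.042     ]
 [0.55326551 0.18683243 0.042     ]] [[ -0.7 128.5]
 [ -1.4 144.5]
 [ -0.5 114.2]]
bolt end [[-5.4 43.6]
 [ 6.4 44.1]]
```

```bash
python3 - <<'E'
from h import *
print(move([0.5543,0.1986,0.11],[np.pi,0,np.pi/2-.042]))
print(move([0.5543,0.1986,0.024],[np.pi,0,np.pi/2-.042]))
E
```

```text
(array([-0.1667,  0.1164,  0.4384]), array([-0.0009,  0.0001,  0.0289]))
(array([-0.1667,  0.1166,  0.6104]), array([-0.0009,  0.0001,  0.0289]))
```

>>> drive_tool --targets '[{"grip": -1, "delta_pos": [-0.167, 0.117, 0.3], "rot": [0, 0, 0.029]}, {"grip": -1, "delta_pos": [-0.167, 0.117, 0.3], "rot": [0, 0, 0.029]}, {"grip": -1, "delta_pos": [-0.167, 0.117, 0.3], "rot": [0, 0, 0.029]}, {"grip": -1, "delta_pos": [-0.167, 0.117, 0.36], "rot": [0, 0, 0.029]}, {"grip": -1, "delta_pos": [-0.167, 0.117, 0.44], "rot": [0, 0, 0.029]}, {"grip": -1, "delta_pos": [-0.167, 0.117, 0.44], "rot": [0, 0, 0.029]}, {"grip": -1, "delta_pos": [-0.167, 0.117, 0.44], "rot": [0, 0, 0.029]}, {"grip": -1, "delta_pos": [-0.167, 0.117, 0.44], "rot": [0, 0, 0.029]}, {"grip": -1, "delta_pos": [-0.167, 0.117, 0.44], "rot": [0, 0, 0.029]}]'

```text
time: 2.2
tool_pos: [0.5554, 0.2002, 0.1109]
tcp_rot: [3.141, -0.001, 1.531]
force: [0.8, 0.7, -0.0]
grip_width: 0.998
```

```bash
python3 - <<'E'
from h import *
s=read_state();print(s['time'],s['tool_pos'],s['tcp_rot'])
print(move([0.5543,0.1986,0.024],[np.pi,0,np.pi/2-.042]))
im=get_image('wrist');cv2.imwrite('pics/w2.png',im)
E
```

```text
2.2 [0.55544753 0.20022915 0.11092285] [ 3.14074655e+00 -1.45415245e-03  1.53050524e+00]
(array([-0.0036, -0.0023,  0.1738]), array([ 0.0005, -0.0009,  0.0011]))
```

View pics/w2.png

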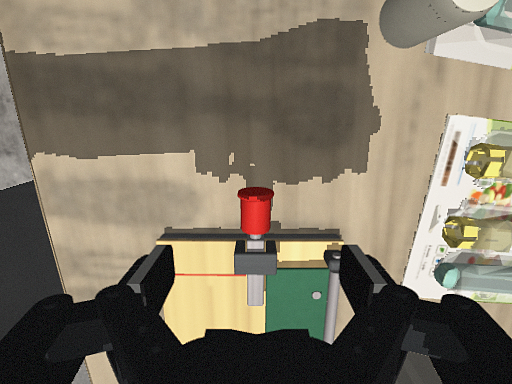

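```bash
python3 - <<'E'
from h import *
s=dict(tool_pos=np.array([0.55544753,0.20022915,0.11092285]),tcp_rot=np.array([3.14074655,-1.45415245e-03,1.5305052]))
T=pose('wrist',s)
P=px2w('wrist',[(256,193),(256,200),(256,231)],[.0445,.042,.042],T);print(P)
P=px2w('wrist',[(242,215),(270,215)],[.030,.03],T);print(P)
print(w2px('wrist',[s['tool_pos']+[0,0,-.08]],T))
print(px2w('wrist',[(237,243),(276,243)],.045,T),px2w('wrist',[(165,240),(340,240)],.02,T))
im=cv2.imread('pics/w2.png');crop(im,200,170,320,320,5,'pics/w2c.png')
E
```

```text
[[0.55591347 0.2179551  0.0445    ]
 [0.5556598  0.2118379  0.042     ]
 [0.55462153 0.18682864 0.042     ]]
[[0.54374012 0.19604163 0.03      ]
 [0.56623337 0.19510478 0.03      ]]
[[256.3370061  209.87728618]]
[[0.53962162 0.17872158 0.045     ]
 [0.56967097 0.17746379 0.045     ]] [[0.47496487 0.17211994 0.02      ]
 [0.62675544 0.16579365 0.02      ]]
```

View pics/w2c.png

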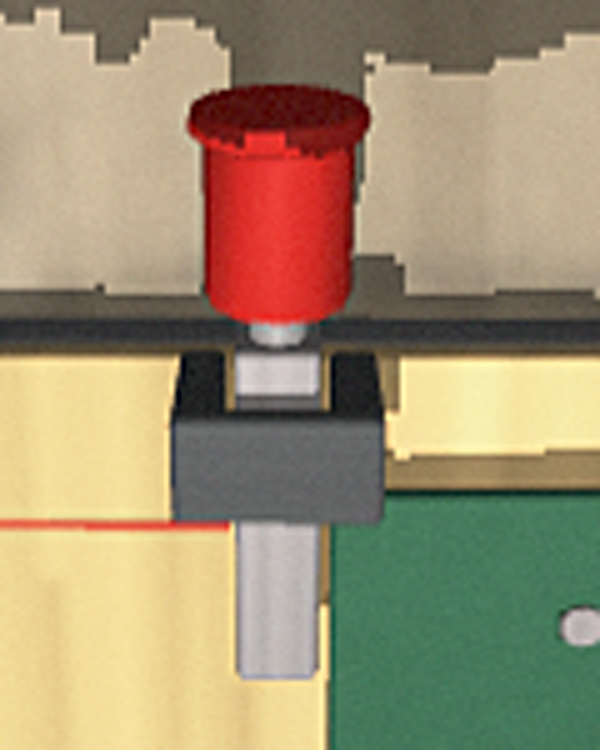

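>>> drive_tool --targets '[{"grip": -1, "delta_pos": [-0.004, -0.002, 0.08], "rot": [0, -0.001, 0.001]}, {"grip": -1, "delta_pos": [-0.004, -0.002, 0.14], "rot": [0, -0.001, 0.001]}, {"grip": -1, "delta_pos": [-0.004, -0.002, 0.174], "rot": [0, -0.001, 0.001]}, {"grip": -1, "delta_pos": [-0.004, -0.002, 0.174], "rot": [0, -0.001, 0.001]}, {"grip": -1, "delta_pos": [-0.004, -0.002, 0.174], "rot": [0, -0.001, 0.001]}, {"grip": 1, "delta_pos": [-0.004, -0.002, 0.174], "rot": [0, -0.001, 0.001]}, {"grip": 1, "delta_pos": [-0.004, -0.002, 0.174], "rot": [0, -0.001, 0.001]}, {"grip": 1, "delta_pos": [-0.004, -0.002, 0.174], "rot": [0, -0.001, 0.001]}, {"grip": 1, "delta_pos": [-0.004, -0.002, 0.174], "rot": [0, -0.001, 0.001]}, {"grip": 1, "delta_pos": [-0.004, -0.002, 0.174], "rot": [0, -0.001, 0.001]}, {"grip": 1, "delta_pos": [-0.004, -0.002, 0.174], "rot": [0, -0.001, 0.001]}, {"grip": 1, "delta_pos": [-0.004, -0.002, 0.174], "rot": [0, -0.001, 0.001]}, {"grip": 1, "delta_pos": [-0.004, -0.002, 0.174], "rot": [0, -0.001, 0.001]}]' --newtons 40

```text
time: 3.33
tool_pos: [0.5545, 0.1989, 0.0256]
tcp_rot: [3.14, -0.001, 1.529]
force: [-3.2, 0.1, 6.7]
grip_width: 0.268
```

```bash
python3 - <<'E'
from h import *
s=read_state();print(s['time'],s['tool_pos'],s['tcp_rot'],s['force'],s['grip_width'])
E
```

```text
3.3333 [0.55454161 0.19887298 0.0256419 ] [ 3.14049057e+00 -1.37719730e-03  1.52899276e+00] [-3.18011598  0.11258543  6.73852239] 0.26806592574957616
```

>>> drive_tool --targets '[{"grip": 1, "delta_pos": [0.015, 0, 0], "rot": [0, 0, 0]}, {"grip": 1, "delta_pos": [0.03, 0, 0], "rot": [0, 0, 0]}, {"grip": 1, "delta_pos": [0.045, 0, 0], "rot": [0, 0, 0]}, {"grip": 1, "delta_pos": [0.06, 0, 0], "rot": [0, 0, 0]}, {"grip": 1, "delta_pos": [0.075, 0, 0], "rot": [0, 0, 0]}, {"grip": 1, "delta_pos": [0.081, 0, 0], "rot": [0, 0, 0]}, {"grip": 1, "delta_pos": [0.083, 0, 0], "rot": [0, 0, 0]}, {"grip": 1, "delta_pos": [0.083, 0, 0], "rot": [0, 0, 0]}, {"grip": 1, "delta_pos": [0.083, 0, 0], "rot": [0, 0, 0]}, {"grip": 1, "delta_pos": [0.083, 0, 0], "rot": [0, 0, 0]}]'

```text
time: 4.17
tool_pos: [0.5562, 0.2369, 0.0257]
tcp_rot: [-3.141, 0.003, 1.527]
force: [-1.7, -10.6, 6.3]
grip_width: 0.261
```

```bash
python3 - <<'E'
from h import *
s=read_state();print(s['time'],s['tool_pos'],s['tcp_rot'],s['force'],s['grip_width'])
im=get_image('wrist');cv2.imwrite('pics/w3.png',im)
im=get_image('side');crop(im,190,180,280,260,6,'pics/s3.png')
E
```

```text
4.1667 [0.55615764 0.23692588 0.02566975] [-3.14131201  0.00338087  1.52747856] [ -1.68513201 -10.63366367   6.33528771] 0.26108617814658414
```

View pics/w3.png

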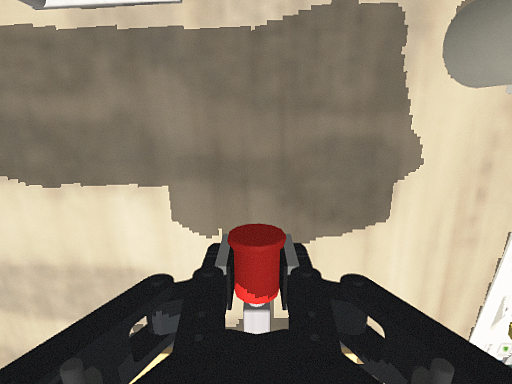

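>>> drive_tool --targets '[{"grip": 1, "delta_pos": [0.008, 0, 0], "rot": [0, 0, 0]}, {"grip": 1, "delta_pos": [0.012, 0, 0], "rot": [0, 0, 0]}, {"grip": 1, "delta_pos": [0.012, 0, 0], "rot": [0, 0, 0]}]'

```text
time: 4.52
tool_pos: [0.5562, 0.237, 0.0256]
tcp_rot: [-3.139, 0.012, 1.525]
force: [-2.6, -16.3, 8.3]
grip_width: 0.263
```

>>> drive_tool --targets '[{"grip": -1, "delta_pos": [0, 0, 0], "rot": [0, 0, 0]}, {"grip": -1, "delta_pos": [0, 0, 0], "rot": [0, 0, 0]}, {"grip": -1, "delta_pos": [0, 0, 0], "rot": [0, 0, 0]}, {"grip": -1, "delta_pos": [0, 0, 0], "rot": [0, 0, 0]}, {"grip": -1, "delta_pos": [0, 0, 0], "rot": [0, 0, 0]}, {"grip": -1, "delta_pos": [0, 0, 0], "rot": [0, 0, 0]}, {"grip": -1, "delta_pos": [0, 0, -0.06], "rot": [0, 0, 0]}, {"grip": -1, "delta_pos": [0, 0, -0.13], "rot": [0, 0, 0]}, {"grip": -1, "delta_pos": [0, 0, -0.2], "rot": [0, 0, 0]}, {"grip": -1, "delta_pos": [0, 0, -0.28], "rot": [0, 0, 0]}, {"grip": -1, "delta_pos": [0.1, -0.05, -0.36], "rot": [0, 0, 0]}, {"grip": -1, "delta_pos": [0.18, -0.1, -0.4], "rot": [0, 0, 0]}, {"grip": -1, "delta_pos": [0.18, -0.15, -0.4], "rot": [0, 0, 0]}, {"grip": -1, "delta_pos": [0.18, -0.15, -0.4], "rot": [0, 0, 0]}, {"grip": -1, "delta_pos": [0.18, -0.15, -0.4], "rot": [0, 0, 0]}]'

```text
time: 5.77
tool_pos: [0.483, 0.337, 0.226]
tcp_rot: [-3.139, 0.008, 1.533]
force: [0.8, -0.5, -0.2]
grip_width: 0.999
```

```bash
python3 - <<'E'
from h import *
s=read_state();print(s['time'],s['tool_pos'].tolist(),s['tcp_rot'].tolist(),s['joint_velocities'].round(3))
im=get_image('wrist');cv2.imwrite('pics/w4.png',im)
cv2.imwrite('pics/w4b.png',cv2.resize(im,None,fx=1.56,fy=1.56,interpolation=cv2.INTER_CUBIC))
E
```

```text
5.7667 [0.48296944897897987, 0.337036273198658, 0.22601319519743673] [-3.138669673394832, 0.007897683503989006, 1.5333194218746713] [ 0.054  0.031  0.063  0.012  0.021 -0.017  0.032]
```

View pics/w4b.png

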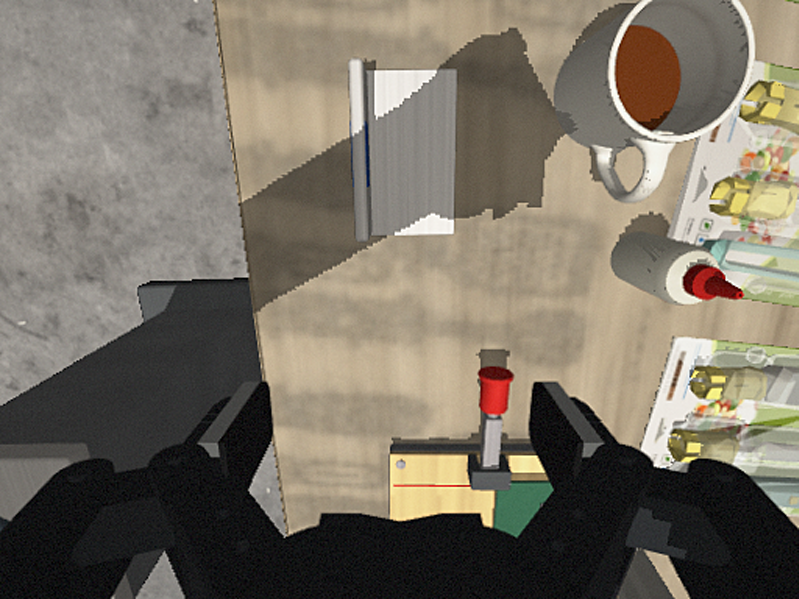

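```bash
python3 - <<'E'
from h import *
im=cv2.imread('pics/w4.png');crop(im,215,30,300,160,5,'pics/w4s.png')
E
```

```text
(no output)
```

View pics/w4s.png

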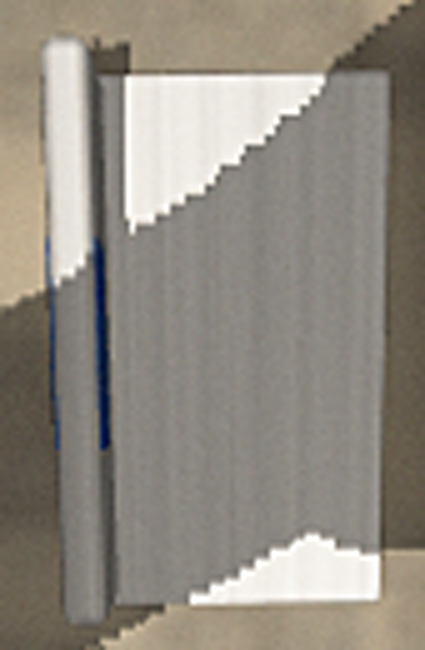

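```bash
python3 - <<'E'
from fit import *
s=dict(tool_pos=np.array([0.48296944897897987, 0.337036273198658, 0.22601319519743673]),tcp_rot=np.array([-3.138669673394832, 0.007897683503989006, 1.5333194218746713]))
T=pose('wrist',s)
o=lambda l,x,y,k=5:[(x+(u+.5)/k-.5,y+(v+.5)/k-.5) for u,v in l]
q,e=fit(T,[(-35,60,42),(-25,60,42),(-35,-60,42),(-25,-60,42),(40,60,5),(40,-60,5)],o([(43,40),(90,40),(65,624),(110,624),(390,72),(381,601)],215,30),[.48,.4,0]);print(q,e.tolist())
c=np.cos(q[2]);sn=np.sin(q[2])
g=q[:2]+np.array([-.03*c,-.03*sn]);print(g)
y=np.pi/2+q[2]
print(move([*g,.09],[np.pi,0,y]),move([*g,.023],[np.pi,0,y]))
# guide inner face
s=dict(tool_pos=np.array([0.55544753,0.20022915,0.11092285]),tcp_rot=np.array([3.14074655,-1.45415245e-03,1.5305052]))
P=px2w('wrist',o([(175,520),(380,520),(173,410),(383,415)],200,170),.045,pose('wrist',s));b=[.54899,.0727,-.0418]
c,s_=np.cos(b[2]),np.sin(b[2]);d=P[:,:2]-b[:2];print(np.c_[c*d[:,0]+s_*d[:,1],-s_*d[:,0]+c*d[:,1]])
E
```

```text
[ 0.48778486  0.42445597 -0.02388485] [[-0.44, -0.8], [0.07, -1.0], [0.12, 1.01], [0.03, 0.88], [0.18, -0.0], [0.04, 0.33]]
[0.45779342 0.42517245]
(array([ 0.1821, -0.0607,  0.2688]), array([-0.0016,  0.0065, -0.0112])) (array([ 0.1835, -0.0604,  0.4028]), array([-0.0016,  0.0065, -0.0112]))
[[-0.01624722  0.07867256]
 [ 0.0165294   0.07866691]
 [-0.01612467  0.09817112]
 [ 0.01660733  0.09730546]]
```

>>> drive_tool --targets '[{"grip": -1, "delta_pos": [0.09, -0.03, 0.08], "rot": [-0.0016, 0.0065, -0.011]}, {"grip": -1, "delta_pos": [0.15, -0.05, 0.15], "rot": [-0.0016, 0.0065, -0.011]}, {"grip": -1, "delta_pos": [0.183, -0.06, 0.22], "rot": [-0.0016, 0.0065, -0.011]}, {"grip": -1, "delta_pos": [0.183, -0.06, 0.27], "rot": [-0.0016, 0.0065, -0.011]}, {"grip": -1, "delta_pos": [0.183, -0.06, 0.27], "rot": [-0.0016, 0.0065, -0.011]}, {"grip": -1, "delta_pos": [0.183, -0.06, 0.33], "rot": [-0.0016, 0.0065, -0.011]}, {"grip": -1, "delta_pos": [0.183, -0.06, 0.38], "rot": [-0.0016, 0.0065, -0.011]}, {"grip": -1, "delta_pos": [0.183, -0.06, 0.402], "rot": [-0.0016, 0.0065, -0.011]}, {"grip": -1, "delta_pos": [0.183, -0.06, 0.402], "rot": [-0.0016, 0.0065, -0.011]}, {"grip": -1, "delta_pos": [0.183, -0.06, 0.402], "rot": [-0.0016, 0.0065, -0.011]}, {"grip": -1, "delta_pos": [0.183, -0.06, 0.402], "rot": [-0.0016, 0.0065, -0.011]}]'

```text
time: 6.73
tool_pos: [0.4597, 0.425, 0.0253]
tcp_rot: [3.139, -0.002, 1.545]
force: [-0.1, 0.2, 0.4]
grip_width: 0.999
```

```bash
python3 - <<'E'
from h import *
s=read_state();print(s['time'],s['tool_pos'].tolist(),s['tcp_rot'].tolist(),s['joint_velocities'].round(3),s['force'])
print(move([.4578,.42517,.023],[np.pi,0,np.pi/2-.0239]))
E
```

```text
6.7333 [0.4597411795758634, 0.42503915609742304, 0.025323930219271828] [3.139083860920087, -0.001997879606135289, 1.545329643140946] [-0.007 -0.011 -0.004 -0.002 -0.002 -0.004  0.   ] [-0.12979011  0.17915793  0.42625935]
(array([ 0.0002, -0.0039,  0.0046]), array([ 0.0016, -0.0013, -0.001 ]))
```

>>> drive_tool --targets '[{"grip": -1, "delta_pos": [0, -0.004, 0.004], "rot": [0.0016, -0.0013, -0.001]}, {"grip": -1, "delta_pos": [0, -0.004, 0.004], "rot": [0.0016, -0.0013, -0.001]}, {"grip": 1, "delta_pos": [0, -0.004, 0.004], "rot": [0.0016, -0.0013, -0.001]}, {"grip": 1, "delta_pos": [0, -0.004, 0.004], "rot": [0.0016, -0.0013, -0.001]}, {"grip": 1, "delta_pos": [0, -0.004, 0.004], "rot": [0.0016, -0.0013, -0.001]}, {"grip": 1, "delta_pos": [0, -0.004, 0.004], "rot": [0.0016, -0.0013, -0.001]}, {"grip": 1, "delta_pos": [0, -0.004, 0.004], "rot": [0.0016, -0.0013, -0.001]}, {"grip": 1, "delta_pos": [0, -0.004, 0.004], "rot": [0.0016, -0.0013, -0.001]}, {"grip": 1, "delta_pos": [0, -0.004, 0.004], "rot": [0.0016, -0.0013, -0.001]}, {"grip": 1, "delta_pos": [0, -0.004, 0.004], "rot": [0.0016, -0.0013, -0.001]}, {"grip": 1, "delta_pos": [0, -0.004, 0.004], "rot": [0.0016, -0.0013, -0.001]}, {"grip": 1, "delta_pos": [0, -0.004, 0.004], "rot": [0.0016, -0.0013, -0.001]}]' --newtons 80

```text
time: 7.73
tool_pos: [0.4579, 0.4252, 0.0234]
tcp_rot: [3.141, -0.0, 1.547]
force: [0.0, 0.4, 1.7]
grip_width: 0.099
```

```bash
python3 - <<'E'
from h import *
s=read_state();print(s['time'],s['tool_pos'].tolist(),s['tcp_rot'].tolist(),s['force'],s['grip_width'])
im=get_image('wrist');cv2.imwrite('pics/w5.png',im)
E
```

```text
7.7333 [0.4578789311737597, 0.4251611525190455, 0.02344846574379581] [3.1413724994385226, -0.00014752815114982276, 1.546887120645493] [0.03684827 0.37085494 1.69471683] 0.09863229956088995
```

View pics/w5.png

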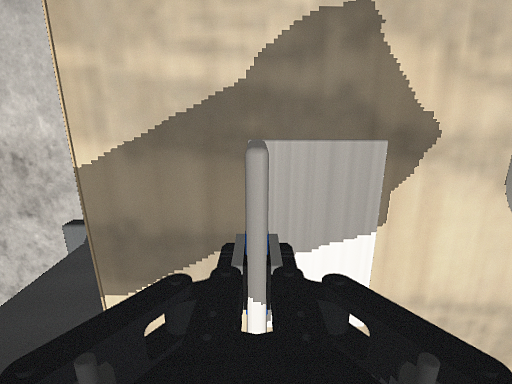

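```bash
cat > tgt.py <<'E'
from h import *
def tgt(bx,by,z,b=(.54899,.0727,-.0418)):
    c,s=np.cos(b[2]),np.sin(b[2]);bx/=1000;by/=1000
    p=[b[0]+c*bx-s*by,b[1]+s*bx+c*by,z]
    return p,move(p,[np.pi,0,np.pi/2+b[2]])
E
python3 - <<'E'
from tgt import *
print(move([.4579,.4252,.12],[np.pi,0,np.pi/2-.0418]))
print(tgt(-80,-2,.12))
E
```

```text
(array([ 1.000e-04, -0.000e+00, -1.931e-01]), array([ 0.0002, -0.0001,  0.0114]))
([np.float64(0.4689763037671845), np.float64(0.07404477327558667), 0.12], (array([-0.7015,  0.039 , -0.1932]), array([ 0.0002, -0.0001,  0.0114])))
```

>>> drive_tool --targets '[{"grip": 1, "delta_pos": [0, 0, -0.05], "rot": [0, 0, 0]}, {"grip": 1, "delta_pos": [0, 0, -0.12], "rot": [0, 0, 0]}, {"grip": 1, "delta_pos": [0, 0, -0.19], "rot": [0, 0, 0.011]}, {"grip": 1, "delta_pos": [-0.05, 0, -0.193], "rot": [0, 0, 0.011]}, {"grip": 1, "delta_pos": [-0.11, 0.01, -0.193], "rot": [0, 0, 0.011]}, {"grip": 1, "delta_pos": [-0.18, 0.015, -0.193], "rot": [0, 0, 0.011]}, {"grip": 1, "delta_pos": [-0.25, 0.02, -0.193], "rot": [0, 0, 0.011]}, {"grip": 1, "delta_pos": [-0.32, 0.025, -0.193], "rot": [0, 0, 0.011]}, {"grip": 1, "delta_pos": [-0.39, 0.03, -0.193], "rot": [0, 0, 0.011]}, {"grip": 1, "delta_pos": [-0.46, 0.035, -0.193], "rot": [0, 0, 0.011]}, {"grip": 1, "delta_pos": [-0.53, 0.039, -0.193], "rot": [0, 0, 0.011]}, {"grip": 1, "delta_pos": [-0.59, 0.039, -0.193], "rot": [0, 0, 0.011]}, {"grip": 1, "delta_pos": [-0.64, 0.039, -0.193], "rot": [0, 0, 0.011]}, {"grip": 1, "delta_pos": [-0.68, 0.039, -0.193], "rot": [0, 0, 0.011]}, {"grip": 1, "delta_pos": [-0.7, 0.039, -0.193], "rot": [0, 0, 0.011]}, {"grip": 1, "delta_pos": [-0.7015, 0.039, -0.193], "rot": [0, 0, 0.0114]}, {"grip": 1, "delta_pos": [-0.7015, 0.039, -0.193], "rot": [0, 0, 0.0114]}, {"grip": 1, "delta_pos": [-0.7015, 0.039, -0.193], "rot": [0, 0, 0.0114]}]'

```text
time: 9.28
tool_pos: [0.4691, 0.0756, 0.1198]
tcp_rot: [3.141, -0.001, 1.531]
force: [-0.4, -0.1, -2.2]
grip_width: 0.103
```

```bash
python3 - <<'E'
from tgt import *
s=read_state();print(s['time'],s['tool_pos'].tolist(),s['tcp_rot'].tolist(),s['joints'].round(2),s['force'],s['grip_width'])
im=get_image('wrist');cv2.imwrite('pics/w6.png',im)
im=get_image('side');crop(im,170,160,290,260,6,'pics/s6.png')
print(tgt(-80,-3,.05))
E
```

```text
9.2833 [0.46907641994917754, 0.07563795665593784, 0.11980190480813378] [3.141383927302366, -0.0008135329031160321, 1.5310841400418764] [-0.57  0.32  0.38  2.14 -0.18  0.72 -0.11] [-0.44526111 -0.06950814 -2.16530506] 0.10277288145690658
([np.float64(0.4689345159385598), np.float64(0.07304564676839209), 0.05], (array([-0.0055, -0.    ,  0.1396]), array([ 0.0001, -0.0004,  0.0018])))
```

View pics/w6.png

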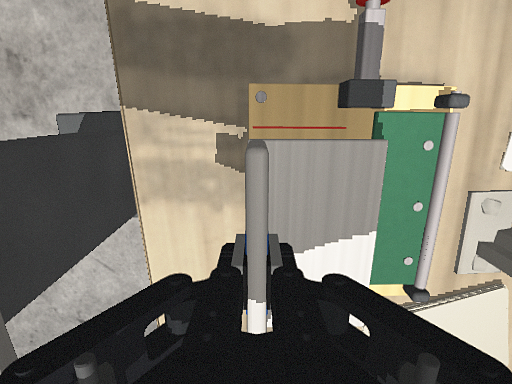

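View pics/s6.png

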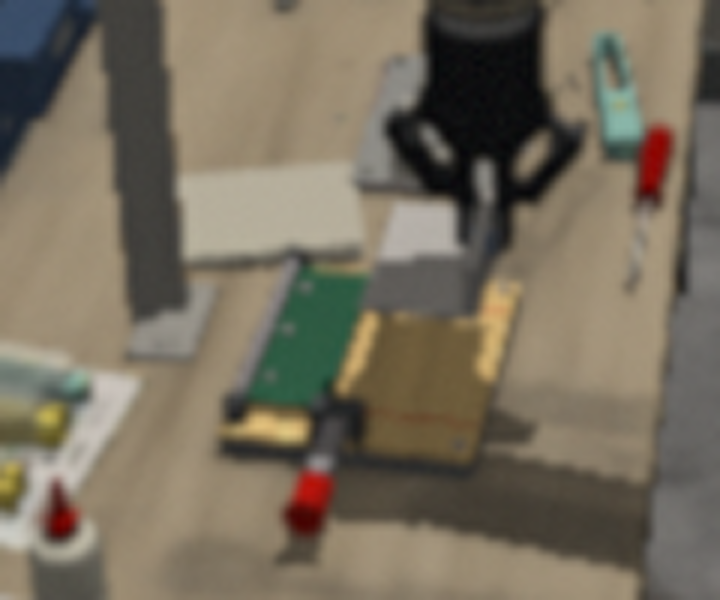

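```bash
python3 - <<'E'
from h import *
im=cv2.imread('pics/w6.png');crop(im,240,70,390,160,5,'pics/w6a.png');crop(im,340,160,460,310,5,'pics/w6b.png')
E
```

```text
(no output)
```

View pics/w6a.png

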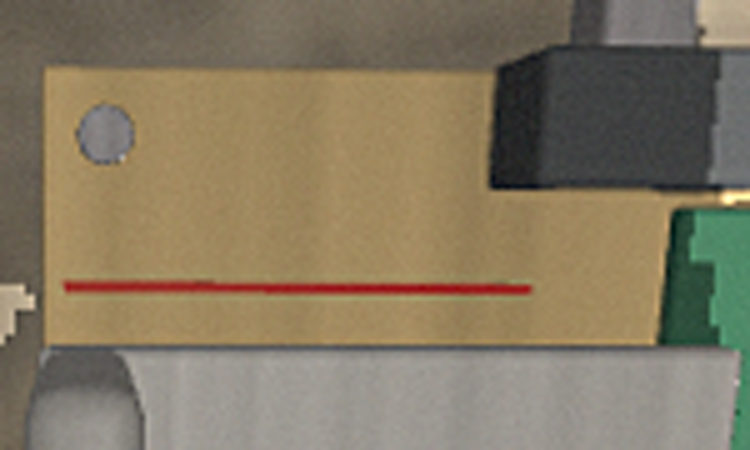

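View pics/w6b.png

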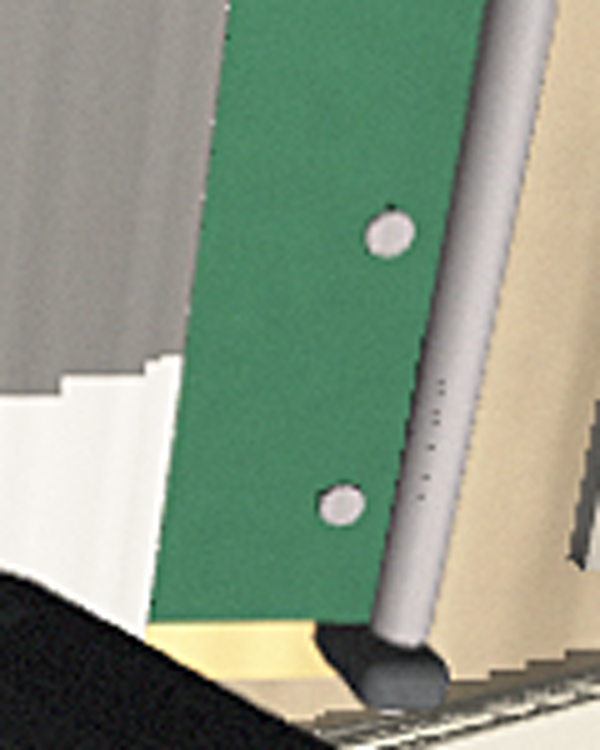

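```bash
python3 - <<'E'
from fit import *
s=dict(tool_pos=np.array([0.46907641994917754, 0.07563795665593784, 0.11980190480813378]),tcp_rot=np.array([3.141383927302366, -0.0008135329031160321, 1.5310841400418764]))
T=pose('wrist',s)
o=lambda l,x,y,k=5:[(x+(u+.5)/k-.5,y+(v+.5)/k-.5) for u,v in l]
b,e=fit(T,[(-86,95,20),(10,75,32),(-83,62,20),(-8.5,62,20)],o([(45,68),(674,210),(65,287),(531,289)],240,70),[.549,.073,-.04]);print('board',b,e.tolist())
q,e=fit(T,[(40,60,5),(40,-50,5),(-25,60,5)],o([(738,348),(738,348),(130,348)],240,70),[.5,.07,-.04],z0=.1198-.0234)
P=px2w('wrist',o([(738,348),(130,348)],240,70)+o([(228,0),(180,370)],340,160),.1198-.0234+.005,T);print(P, np.arctan2(*(P[0]-P[1])[[1,0]]),np.arctan2(-(P[2]-P[3])[0],(P[2]-P[3])[1]))
yaw=-.04;n=P[0,:2];c,s_=np.cos(yaw),np.sin(yaw)
print('strip origin',n-[c*.04-s_*.06,s_*.04+c*.06],'tcp',s['tool_pos'][:2]+[.03*c,.03*s_])
print(px2w('wrist',o([(151,621)],340,160),.032,T))
E
```

```text
board [ 0.54848953  0.07318636 -0.0463126 ] [[-0.0, -0.02], [1.25, -0.37], [-0.2, 0.04], [-0.81, 0.43]]
[[0.54079864 0.13351408 0.1014    ]
 [0.47631454 0.1359099  0.1014    ]
 [0.54064248 0.12263878 0.1014    ]
 [0.53885511 0.07930127 0.1014    ]] -0.037136588122951536 -0.041219610137215
strip origin [0.49843127 0.07516165] tcp [0.49905242 0.07443828]
[[ 0.56859764 -0.00200129  0.032     ]]
```

>>> drive_tool --targets '[{"grip": 1, "delta_pos": [-0.004, 0, 0.05], "rot": [0, 0, 0]}, {"grip": 1, "delta_pos": [-0.004, 0, 0.1], "rot": [0, 0, 0]}, {"grip": 1, "delta_pos": [-0.004, 0, 0.13], "rot": [0, 0, 0]}, {"grip": 1, "delta_pos": [-0.004, 0, 0.145], "rot": [0, 0, 0]}, {"grip": 1, "delta_pos": [-0.004, 0, 0.145], "rot": [0, 0, 0]}, {"grip": 1, "delta_pos": [-0.004, 0, 0.145], "rot": [0, 0, 0]}]'

```text
time: 9.88
tool_pos: [0.4693, 0.0743, 0.0474]
tcp_rot: [3.141, -0.001, 1.533]
force: [-0.4, 0.0, -1.4]
grip_width: 0.105
```

```bash
python3 - <<'E'
from tgt import *
s=read_state();print(s['time'],s['tool_pos'].tolist(),s['tcp_rot'].tolist(),s['force'],s['grip_width'])
b=(.5488,.073,-.043)
print(tgt(-80,-2,.0434,b),tgt(-30,-2,.0434,b))
E
```

```text
9.8833 [0.469299957169264, 0.0743107632368534, 0.04739339148167034] [3.141363792254795, -0.0005763734069452742, 1.532668690695933] [-0.42838167  0.03972047 -1.40184289] 0.10480040037420998
([np.float64(0.4687879751045823), np.float64(0.07444078871978545), 0.0434], (array([ 0.0002, -0.001 ,  0.008 ]), array([ 0.0001, -0.0004,  0.0031]))) ([np.float64(0.5187417572266454), np.float64(0.07229145121686796), 0.0434], (array([-0.0003,  0.099 ,  0.008 ]), array([ 0.0001, -0.0004,  0.0031])))
```

>>> drive_tool --targets '[{"grip": 1, "delta_pos": [0, 0, 0.004], "rot": [0, 0, 0.003]}, {"grip": 1, "delta_pos": [0, 0, 0.009], "rot": [0, 0, 0.003]}, {"grip": 1, "delta_pos": [0, 0, 0.011], "rot": [0, 0, 0.003]}, {"grip": 1, "delta_pos": [0, 0, 0.011], "rot": [0, 0, 0.003]}]'

```text
time: 10.22
tool_pos: [0.4703, 0.0748, 0.0434]
tcp_rot: [3.139, -0.002, 1.528]
force: [-1.5, -0.2, 8.7]
grip_width: 0.104
```

```bash
python3 - <<'E'
from tgt import *
s=read_state();print(s['time'],s['tool_pos'].tolist(),s['tcp_rot'].tolist(),s['force'],s['torque'],s['grip_width'])
im=get_image('wrist');cv2.imwrite('pics/w7.png',im)
E
```

```text
10.2167 [0.4703026159879346, 0.0747910619161997, 0.043362257962667974] [3.1394023901234704, -0.002034876407295938, 1.528241595261759] [-1.5092292  -0.22910155  8.72608301] [-0.06231732  0.45479635  0.01574555] 0.10436433576255669
```

View pics/w7.png

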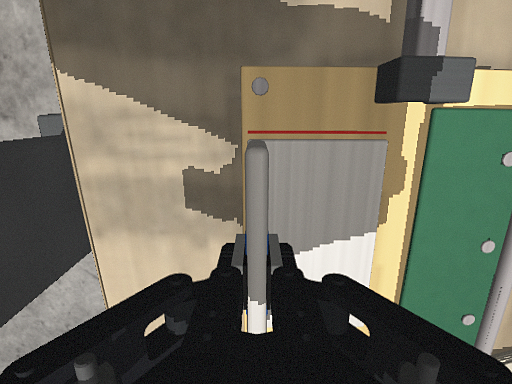

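>>> drive_tool --targets '[{"grip": 1, "delta_pos": [0, 0.01, 0.001], "rot": [0, 0, 0]}, {"grip": 1, "delta_pos": [0, 0.02, 0.001], "rot": [0, 0, 0]}, {"grip": 1, "delta_pos": [0, 0.03, 0.001], "rot": [0, 0, 0]}, {"grip": 1, "delta_pos": [0, 0.04, 0.001], "rot": [0, 0, 0]}, {"grip": 1, "delta_pos": [0, 0.05, 0.001], "rot": [0, 0, 0]}, {"grip": 1, "delta_pos": [0, 0.055, 0.001], "rot": [0, 0, 0]}, {"grip": 1, "delta_pos": [0, 0.055, 0.001], "rot": [0, 0, 0]}]'

```text
time: 10.85
tool_pos: [0.4983, 0.0736, 0.0434]
tcp_rot: [3.14, -0.002, 1.528]
force: [-1.7, 0.3, 6.4]
grip_width: 0.102
```

```bash
python3 - <<'E'
from tgt import *
s=read_state();print(s['time'],s['tool_pos'].tolist(),s['tcp_rot'].tolist(),s['force'],s['torque'],s['grip_width'])
im=get_image('wrist');cv2.imwrite('pics/w8.png',im)
b=(.5488,.073,-.043);print(tgt(-30,-2,.0434,b))
E
```

```text
10.85 [0.49830284987871654, 0.0736006828923331, 0.04340186918586785] [3.1397403195994484, -0.002329290306342102, 1.5279916915681127] [-1.65746365  0.29934401  6.35624299] [-0.14839961  0.52559009 -0.05610866] 0.10172970512675268
([np.float64(0.5187417572266454), np.float64(0.07229145121686796), 0.0434], (array([-0.0009,  0.0409,  0.0001]), array([ 0.0014, -0.0015,  0.0001])))
```

View pics/w8.png

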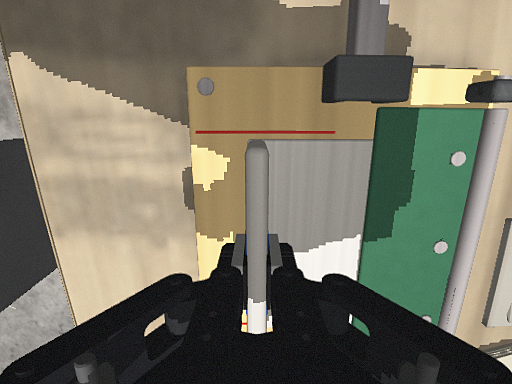

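>>> drive_tool --targets '[{"grip": 1, "delta_pos": [0, 0.01, 0.0005], "rot": [0, 0, 0]}, {"grip": 1, "delta_pos": [0, 0.02, 0.0005], "rot": [0, 0, 0]}, {"grip": 1, "delta_pos": [0, 0.03, 0.0005], "rot": [0, 0, 0]}, {"grip": 1, "delta_pos": [0, 0.036, 0.0005], "rot": [0, 0, 0]}, {"grip": 1, "delta_pos": [0, 0.036, 0.0005], "rot": [0, 0, 0]}]'

```text
time: 11.32
tool_pos: [0.5173, 0.0727, 0.0434]
tcp_rot: [3.139, -0.002, 1.528]
force: [-0.2, -0.6, 4.4]
grip_width: 0.108
```

>>> drive_tool --targets '[{"grip": 1, "delta_pos": [0, 0.004, 0.0005], "rot": [0, 0, 0]}, {"grip": 1, "delta_pos": [0, 0.007, 0.0005], "rot": [0, 0, 0]}, {"grip": 1, "delta_pos": [0, 0.007, 0.0005], "rot": [0, 0, 0]}]'

```text
time: 11.57
tool_pos: [0.5179, 0.0727, 0.0434]
tcp_rot: [-3.137, -0.003, 1.528]
force: [-10.2, 0.5, 15.2]
grip_width: 0.1
```

```bash
python3 - <<'E'
from tgt import *
s=read_state();print(s['time'],s['tool_pos'].tolist(),s['tcp_rot'].tolist(),s['force'],s['torque'],s['grip_width'])
im=get_image('wrist');cv2.imwrite('pics/w9.png',im)
b=(.5488,.073,-.043);print(tgt(-30,-2,.0434,b))
E
```

```text
11.5667 [0.517947929215216, 0.07269244369854404, 0.04338640059697373] [-3.1374191412649326, -0.0027172144085885197, 1.5279344609551533] [-10.16474369   0.46398745  15.22670528] [-0.16792851  1.95391164 -0.08059732] 0.10033982032451469
([np.float64(0.5187417572266454), np.float64(0.07229145121686796), 0.0434], (array([-0.0008,  0.0017, -0.0001]), array([-0.0025, -0.0017,  0.0001])))
```

View pics/w9.png

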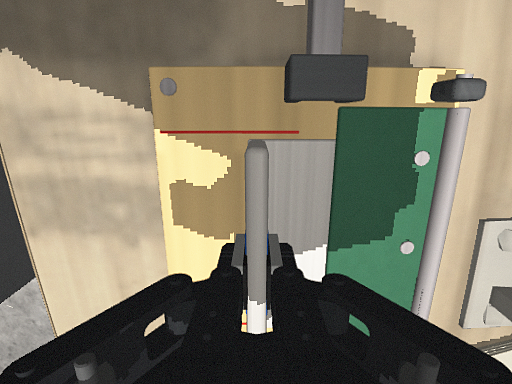

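>>> drive_tool --targets '[{"grip": 1, "delta_pos": [0, 0, 0.002], "rot": [-0.0025, -0.0017, 0]}, {"grip": 1, "delta_pos": [0, 0, 0.004], "rot": [-0.0025, -0.0017, 0]}, {"grip": 1, "delta_pos": [0, 0, 0.004], "rot": [-0.0025, -0.0017, 0]}, {"grip": 1, "delta_pos": [0, 0, 0.004], "rot": [-0.0025, -0.0017, 0]}, {"grip": 1, "delta_pos": [0, 0, 0.004], "rot": [-0.0025, -0.0017, 0]}, {"grip": 1, "delta_pos": [0, 0, 0.004], "rot": [-0.0025, -0.0017, 0]}]'

```text
time: 12.12
tool_pos: [0.5179, 0.0727, 0.0433]
tcp_rot: [-3.141, -0.001, 1.528]
force: [-8.0, -0.7, 23.1]
grip_width: 0.101
```

```bash
python3 - <<'E'
from tgt import *
s=read_state();print(s['time'],s['tool_pos'].tolist(),s['tcp_rot'].tolist(),s['force'],s['torque'],s['grip_width'])
im=get_image('wrist');cv2.imwrite('pics/w10.png',im)
im=get_image('side');crop(im,170,160,290,260,6,'pics/s10.png')
s=read_state();print(s['time'],s['force'])
E
```

```text
12.1167 [0.5179446720420962, 0.07271818597783686, 0.04333234049619897] [-3.140934069263135, -0.0013180228482765344, 1.5277587448494212] [-8.03063204 -0.72789915 23.08557154] [-0.22523686  1.67084346 -0.02306859] 0.10099758658853507
12.2167 [-8.98266085  0.12219584 22.24687818]
```

View pics/w10.png

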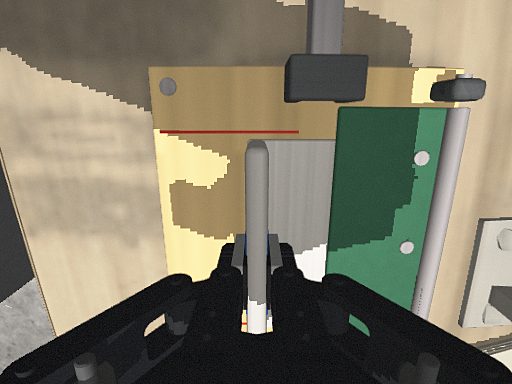

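View pics/s10.png

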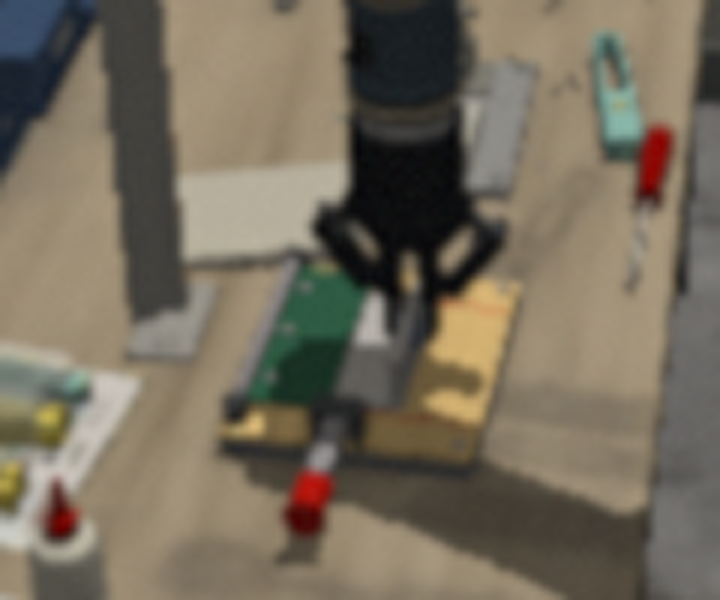

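```bash
python3 -c "
from workcell import *
print(hand_in());s=read_state();print(s['time'],s['force'])"
```

```text
the job is handed in; nothing more can be done
None
the job is handed in; nothing more can be done
```

I handed the job in at about 12.2 s of the 45 s limit, with the strip home under the green plate and still held pressed down. The hand-in reports no verdict, so the points below are my own checks.

- **Knob:** I pulled it out until it would go no further. It had moved about 38 mm by the tool reading, while the pull force rose to 16 N with no more travel. I then let go, and later pictures show it still out.
- **Strip position:** I slid it along the plywood until it met the stop, which pushed back with about 10 N. From the arm's position, the edge is at about x = 39 mm of the board. It sits about 2 mm off centre towards the right line and within about 0.01 rad of square.
- **Final hold:** the last reading was about 22 N pressing down and about 9 N against the stop. The grip was set to 80 N and the tool stood vertical to within about 0.002 rad.
- **Plate and bystanders:** in the last pictures the plate lies flat. The screwdriver, teal handle and the visible top of the glue bottle look unmoved. The mug and the cutter were outside those last views, though the arm never went near the cutter.

Nothing failed. The one mismatch was the first measurement of the bolt end, which came out at y = 44 mm against the stated 40 mm. I put that down to measuring error, because the knob position agreed with the guide block.

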